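# Open the battery cover of the light that is low on power

### The arm

A 7-joint arm with a two-finger parallel gripper is mounted at the origin on a cart in front of the work surface, level with it; the furniture and walls round the work are solid. World frame = base frame: x ahead of the robot, y to its left, z up, the work surface at z = 0. Lengths are in m, angles in degrees, forces in N, time in s.
With the tool pointing down it reaches from about 0.425 to 0.875 m from the base axis. Payload 4.7 kg.
Tool frame: the origin (TCP) lies between the finger pads; the fingertips stand 19 mm ahead of it and the grasp point (between the pads) is the TCP; x points along the fingers, z is the direction in which the jaws open and shut, and the axes are right-handed (so a half turn about x gives the same grasp; the last joint's range is limited). The gripper opens to 87 mm and grips with 3 to 60 N. Pads are 19 mm wide; open, the fingers measure 117 mm over their backs; the gripper's body (75 mm by 190 mm) begins 51 mm behind the grasp point.
Start: joints at [-63.879, 18.392, -4.016, 83.108, 1.295, 78.541, -3.26], TCP at [0.278, 0.588, 0.242] pointing down, gripper open.
Joint ranges: [-163.93, 163.93], [-17.29, 119.83], [-79.2, 71.16], [3.27, 140.29], [-89.18, 269.18], [5.43, 117.66], [-154.24, 154.24]. Speed limits (degrees/s): [147.25, 147.25, 180, 180, 180, 180, 180].

### API

Orientations are given as [roll, pitch, yaw] about the fixed x, y, z axes, in that order (R = Rz(yaw) Ry(pitch) Rx(roll)).
In Python, from cell import monitor, read_camera, camera_model, env, regions_of gives the robot as it stands. The module is installed in compiled form; this text tells all that it offers.
- The arm moves only by the tool step_arm, never from a script. Its argument "deltas" is a list of rows, each a list of 5 numbers: the gripper's target within -1 to 1 (fully open at 1, half-way at 0, shut at -1), then the shift along the tool's x, y, z in m, then the turn about the tool's x in degrees. A call has 1 to 12 rows; each row is the pose to reach, as a shift and turn from the pose commanded when the call began, along the tool's axes at that moment; what a row does not reach only later rows make up. A row lasts 1/8 s, in which the tool goes at most 62.5 mm and 10.7 degrees, less where a joint would pass 70% of its speed; a pose out of reach is approached as far as the arm can. A call with a gripper value outside its range is refused whole. The fingers move at their own pace and stop on an object; "newtons" is the grip in N (left out, the last holds). Time passes only in rows, so rows that repeat a pose let the fingers close. It gives the time, the measured TCP pose, the force and the opening at its end, in the units of the state.
- monitor.get_obs(): the state, without advancing time (a new reading comes with each control period).
- read_camera(name): name is "scene" or "side" or "wrist"; returns (picture, depth): 420x560x3 uint8, red, green, blue; 420x560 float32, m along the optical axis (not along the pixel's ray), 0 where there is no reading.
- camera_model(name): a dict with "fx", "fy", "cx", "cy" (pixels), "xyz" and "attitude" of the camera in the world. Camera axes: x right, y down, z forward; pixel columns grow to the right and rows downward; lengths in m; the calibration is good to about 2 mm. A picture is of the moment at which its call begins: read the wrist's pose just before it. camera_model takes no time and is no camera call; for the wrist camera it gives the pose at the moment of the call.
- env.sign_off(): hands the job in, once; it reports no verdict.
Trained networks look in the newest picture that a camera, given by its name, has taken for a name from the list of things; names that differ only in an ending like _2 or _b are one class to them, and where a whole thing is asked for, a point or a joint stands for the part that bears it (a point fixed in the world has none). Each returns a list of dicts, best first, with "p" (0 to 1); they miss things now and then, are a little off and sometimes report something else, mostly with a low value. They report only what shows in the picture. A call takes as long as a camera call.
- regions_of(camera, thing): "pixels" (420x560 bool, what is visible of it) and "pixel" ([column, row] in pixels, amid what is visible of it).
The state is a dict: "time_s": time; "qpos": joint angles; "joint_velocities": joint speeds; "effort": joint torques, N m; "tool_pos": TCP position; "tool_rot": TCP orientation; "force": force on the tool from outside, world axes, zero at the start; "wrist_torque": the same for the moment, N m; "grip_width": finger opening in m.
Only numpy, scipy, OpenCV 4.12 (cv2) and the standard library are available. Lean on these libraries where they do the work, as an engineer would, in place of code of your own. Each camera call takes 0.05 s, during which the arm holds its last target. There are 200 camera calls.

### The job

Two small battery lights lie face down on the worktop, and the one whose indicator bead is red needs new cells. Open its battery cover: press the blue release tab inward against the fixed grey grip beside it, pivot the cover up out of its frame to at least 60 degrees open, and leave it standing open with the tab let go. Leave the cover of the light with the green bead shut.

Things in the scene. Friction and masses are not known exactly. Their poses are not given: they have to be found in the camera images.
- red_grip (a point): Point midway between the blue tab (+y) and fixed grey grip (-y) on the cover of the red-bead light, 20 mm above its deck when shut. Both are upright plates 22 mm long (x), 6 thick (y), 28 tall above the deck, 44 mm over their outer faces (37 with the tab in). It turns with the cover: x away from the hinge, y along the hinge, z out of the cover. The hinge axis is 71 mm to -x, 22 mm to -z.
- red_tab (a joint): Travel (m) of that light's blue tab: 0 sprung out, its nose locking the cover under the deck's edge; pressed inward (-y, toward the grey grip) to its stop at 0.007; nose free from 0.005. Spring 2 N, 5 N at the stop; springs back when let go. Pinching tab and grey grip together presses it and holds the cover; keep it in while the cover starts to lift.
- red_cover (a joint): Angle (rad) of that light's grey cover, 84 (x) x 60 (y) x 4 mm, flush with the deck: 0 shut, grows as its far edge swings up and toward the robot (hinge on the robot's side), stop at 1.9. About 1 N at the grip moves it; it stays where it is left. It may turn between fingers that pinch along y, so the gripper can stay pointing down.
- green_cover (a joint): Angle (rad, 0 shut) of the same cover on the other light, with a green bead; it stays shut. Both lights: fixed white cases 130 (x) x 150 (y) mm with a flat deck 36 mm above the worktop, and a 20 mm bead on the deck at the corner away from the hinge on the tab's side (19 mm farther from the hinge than the grip point, 55 mm toward +y).

How it is judged (in metres and radians):
On the way:
1. the blue tab of the red-bead light is pressed in while its cover is still in the frame (value of joint red_tab above 0.004 m and value of joint red_cover below 0.2 rad), for 0.1 s.
At the end, for the whole second after the job is handed in: The battery cover of the light with the red bead stands still, open by 1.0 rad (57 degrees) or more, its blue tab sprung back out to within 2 mm; the cover of the light with the green bead is shut (under 0.1 rad) (value of joint red_cover above 1 rad and value of joint red_tab below 0.002 m and velocity of joint red_cover between -0.05 and 0.05 rad/s and value of joint green_cover below 0.1 rad); the robot touches nothing.
It fails at once if the cover of the light with the green bead is opened (value of joint green_cover above 0.1 rad).
It also fails if it takes over 32 s, if anything falls off the work surface, if the arm or the gripper's body presses on something with over 40 N, if the wrist force passes 120 N, or if a joint passes its speed limit or range.

## Working session

There is one attempt and no reset: what is moved stays moved. The work goes in short steps, Python scripts to look and compute and a tool call to move; the robot and the scene stay as the last step left them, time stands still between calls to the robot, and variables do not carry over. Pictures are saved under pics/ and viewed, about 8 in all and at most 12, crops included, and the job is handed in when it is done.

Besides the shell and the picture viewer there is one more tool, called after "Emit:" by a JSON object that holds its "api" and its "payload", one argument or row to a line. step_arm: Moves the arm, as the interface text tells. Its arguments: {"type":"object","properties":{"deltas":{"type":"array"},"newtons":{"type":"number"}},"required":["deltas"]}

```bash
mkdir -p pics
cat > h.py <<'E'
import numpy as np, cv2
from scipy.spatial.transform import Rotation as R
from cell import monitor, read_camera, camera_model, env, regions_of
def rot(a):
    a=np.array(a,float)
    return a if a.shape==(3,3) else R.from_euler('xyz',a,degrees=True).as_matrix()
def world(m,d,u,v):
    z=d[v,u]; p=np.stack([(u-m['cx'])/m['fx']*z,(v-m['cy'])/m['fy']*z,z],-1)
    return p@rot(m['attitude']).T+np.array(m['xyz'])
E
python3 - <<'E'
from h import *
o=monitor.get_obs(); print({k:np.round(o[k],3) for k in o})
for c in ('scene','side'):
    m=camera_model(c); print(m)
    im,d=read_camera(c); cv2.imwrite(f'pics/{c}0.png',im[...,::-1]); np.savez(f'{c}0.npz',im=im,d=d)
    for t in ('red_grip','red_tab','red_cover','green_cover'):
        for r in regions_of(c,t):
            v,u=np.nonzero(r['pixels']); w=world(m,d,u,v)[d[v,u]>0]
            print(c,t,round(r['p'],2),r['pixel'],len(u),np.round(np.median(w,0),3) if len(w) else '')
E
```

```text
{'time_s': np.float64(0.0), 'qpos': array([-63.881,  18.438,  -4.014,  83.177,   1.295,  78.541,  -3.259]), 'joint_velocities': array([ 0.077, -0.005, -0.114, -0.11 , -0.055, -0.011, -0.057]), 'effort': array([-0.0000e+00, -4.9129e+01, -4.0400e-01, -3.1253e+01, -6.4000e-02,
        4.4000e-02,  0.0000e+00]), 'tool_pos': array([0.278, 0.587, 0.24 ]), 'tool_rot': array([-176.834,   89.889, -112.144]), 'force': array([ 0.18 ,  0.488, -0.366]), 'wrist_torque': array([-0.   ,  0.058,  0.002]), 'grip_width': np.float64(0.087)}
{'fx': 513.7788293818592, 'fy': 513.7788293818592, 'cx': 273.5001949309763, 'cy': 208.7612623135605, 'xyz': array([-0.12688041, -0.48671151,  0.71702561]), 'attitude': array([-129.12448659,   -0.7789342 ,  -50.34909364])}
scene red_grip 0.68 [211.3, 190.0] 737 [0.493 0.18  0.037]
scene red_tab 0.38 [215.9, 174.2] 61 [0.515 0.199 0.053]
scene red_cover 0.95 [215.7, 189.2] 790 [0.493 0.181 0.037]
scene green_cover 0.93 [344.7, 273.8] 1317 [ 0.457 -0.184  0.037]
{'fx': 446.42376927236313, 'fy': 446.42376927236313, 'cx': 272.9262410115174, 'cy': 216.8986439289513, 'xyz': array([ 0.13412841, -0.58752094,  0.57119039]), 'attitude': array([-126.32404432,   -1.06350778,  -29.14950798])}
side red_grip 0.64 [243.5, 181.7] 663 [0.495 0.181 0.038]
side red_tab 0.64 [239.4, 183.0] 711 [0.494 0.181 0.038]
side red_tab 0.47 [244.5, 169.7] 108 [0.515 0.2   0.052]
side red_cover 0.67 [241.6, 183.4] 659 [0.493 0.179 0.038]
side green_cover 0.56 [319.7, 296.7] 1638 [ 0.457 -0.184  0.038]
```

View pics/scene0.png

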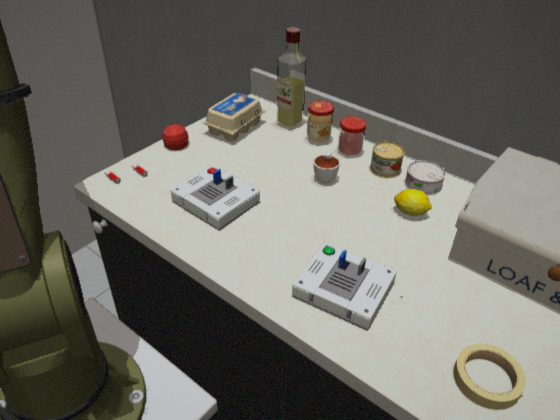

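Run:
```python
from h import *
for c in ('scene','side'):
    z=np.load(c+'0.npz'); im,d=z['im'],z['d']; m=camera_model(c)
    v,u=np.nonzero(d>0); w=world(m,d,u,v); hsv=cv2.cvtColor(im,cv2.COLOR_RGB2HSV)[v,u].astype(int)
    on=(w[:,2]>.03)&(w[:,2]<.09)&(w[:,0]>.3)&(w[:,0]<.8)&(abs(w[:,1])<.45)
    H,S,V=hsv.T
    for n,k in (('red',((H<8)|(H>172))&(S>130)&(V>80)),('green',(H>45)&(H<80)&(S>110)),('blue',(H>95)&(H<125)&(S>110))):
        for s in (1,-1):
            q=w[on&k&(w[:,1]*s>0)]
            if len(q)>5: print(c,n,len(q),np.round(np.median(q,0),3),np.round(q.min(0),3),np.round(q.max(0),3))
    for s in (1,-1):
        k=(w[:,2]>.03)&(w[:,2]<.042)&(w[:,0]>.3)&(w[:,0]<.65)&(w[:,1]*s>.05)&(w[:,1]*s<.4)
        print('deck rect',c,s,cv2.minAreaRect((w[k][:,:2]*1000).astype(np.float32)))
```

```text
scene red 442 [0.59  0.41  0.043] [0.527 0.033 0.03 ] [0.755 0.449 0.056]
scene green 63 [ 0.49  -0.122  0.041] [ 0.484 -0.131  0.037] [ 0.5   -0.112  0.044]
scene blue 332 [0.731 0.359 0.073] [0.506 0.195 0.036] [0.8   0.405 0.077]
scene blue 78 [ 0.476 -0.162  0.054] [ 0.469 -0.446  0.031] [ 0.655 -0.158  0.067]
deck rect scene 1 ((502.6553649902344, 254.17271423339844), (312.27545166015625, 148.26609802246094), 81.92597961425781)
deck rect scene -1 ((496.60784912109375, -266.3816223144531), (166.0015869140625, 364.7419738769531), 25.379623413085938)
side red 255 [0.589 0.415 0.046] [0.515 0.205 0.031] [0.623 0.444 0.065]
side green 56 [ 0.492 -0.123  0.043] [ 0.483 -0.128  0.038] [ 0.5   -0.114  0.045]
side blue 198 [0.748 0.367 0.074] [0.507 0.197 0.062] [0.8   0.405 0.077]
side blue 31 [ 0.48  -0.16   0.064] [ 0.47  -0.162  0.059] [ 0.489 -0.157  0.066]
deck rect side 1 ((502.02435302734375, 255.9464874267578), (316.43212890625, 149.1947021484375), 80.64402770996094)
deck rect side -1 ((457.1825256347656, -180.83966064453125), (131.42100524902344, 151.51571655273438), 9.33824348449707)
```

The scene shows the red-bead light at about (215,195), bead (212,170), tab (217,176). The green-bead light is at (345,285). Next I measure the red one's pose and the path to it.

Run:
```python
from h import *
for c in ('scene','side'):
    z=np.load(c+'0.npz'); im,d=z['im'],z['d']; m=camera_model(c)
    v,u=np.nonzero(d>0); w=world(m,d,u,v); H,S,V=cv2.cvtColor(im,cv2.COLOR_RGB2HSV)[v,u].astype(int).T
    near=np.hypot(w[:,0]-.5,w[:,1]-.19)<.11
    for n,k in (('red',((H<8)|(H>172))&(S>130)),('blue',(H>95)&(H<125)&(S>110)&(w[:,2]>.05))):
        q=w[near&k]; print(c,n,len(q),np.round(np.median(q,0),3),np.round(q.min(0),3),np.round(q.max(0),3))
        if n=='blue': print(cv2.minAreaRect((q[:,:2]*1000).astype(np.float32)))
    k=near&(w[:,2]>.033)&(w[:,2]<.040)
    print('deck',cv2.minAreaRect((w[k][:,:2]*1000).astype(np.float32)),np.median(w[k][:,2]))
o=monitor.get_obs(); print(np.round(rot(o['tool_rot']),3))
```

```text
scene red 28 [0.533 0.234 0.042] [0.527 0.227 0.038] [0.542 0.242 0.045]
scene blue 44 [0.516 0.199 0.059] [0.506 0.195 0.05 ] [0.526 0.202 0.066]
((515.9974365234375, 198.1556854248047), (20.97058868408203, 6.945732593536377), 3.0604586601257324)
deck ((492.08251953125, 181.59579467773438), (153.79779052734375, 132.79994201660156), 89.28704833984375) 0.03652077053365832
side red 4 [0.535 0.236 0.045] [0.515 0.205 0.043] [0.538 0.242 0.065]
side blue 13 [0.515 0.199 0.064] [0.507 0.197 0.062] [0.524 0.201 0.067]
((515.63818359375, 199.27493286132812), (3.1149890422821045, 17.133031845092773), 87.81678771972656)
deck ((490.0660400390625, 182.92767333984375), (153.3822479248047, 131.49337768554688), 89.1384048461914) 0.0374828465046243
[[ 0.    -0.904  0.428]
 [-0.     0.428  0.904]
 [-1.    -0.     0.   ]]
```

Emit:
{"api": "step_arm", "payload": {
  "deltas": [
    [0.42, 0, -0.1, -0.07, -10],
    [0.42, 0, -0.2, -0.14, -20],
    [0.42, 0, -0.388, -0.268, -25],
    [0.42, 0, -0.388, -0.268, -25],
    [0.42, 0, -0.388, -0.268, -25],
    [0.42, 0.02, -0.388, -0.268, -25],
    [0.42, 0.04, -0.388, -0.268, -25],
    [0.42, 0.04, -0.388, -0.268, -25],
    [0.42, 0.04, -0.388, -0.268, -25],
    [0.42, 0.04, -0.388, -0.268, -25],
    [0.42, 0.04, -0.388, -0.268, -25]
  ],
  "newtons": 20
}}

```text
time_s: 1.88
tool_pos: [0.5137, 0.1812, 0.2021]
tool_rot: [-31.7, 89.9, 58.1]
force: [0.1, -0.0, -0.6]
grip_width: 0.0622
```

```bash
cat > look.py <<'E'
from h import *
import sys
o=monitor.get_obs(); m=camera_model('wrist'); im,d=read_camera('wrist'); cv2.imwrite(f'pics/{sys.argv[1]}.png',im[...,::-1])
print(o['time_s'],np.round(o['tool_pos'],4),np.round(o['tool_rot'],2),np.round(o['force'],2),round(float(o['grip_width']),4)); print(np.round(rot(o['tool_rot']),3))
v,u=np.nonzero(d>0); w=world(m,d,u,v); H,S,V=cv2.cvtColor(im,cv2.COLOR_RGB2HSV)[v,u].astype(int).T
near=np.hypot(w[:,0]-.5,w[:,1]-.19)<.11
for n,k in (('red',((H<8)|(H>172))&(S>130)),('blue',(H>95)&(H<125)&(S>110)&(w[:,2]>.045)),('tops',(w[:,2]>.059)&(w[:,2]<.07)&(np.hypot(w[:,0]-.514,w[:,1]-.179)<.035))):
    q=w[near&k]
    if len(q)>5: print(n,len(q),np.round(np.median(q,0),4),np.round(q.min(0),4),np.round(q.max(0),4),cv2.minAreaRect((q[:,:2]*1000).astype(np.float32)))
k=near&(w[:,2]>.033)&(w[:,2]<.040)
print('deck',cv2.minAreaRect((w[k][:,:2]*1000).astype(np.float32)),np.median(w[k][:,2]))
E
python3 look.py w1
```

```text
1.875 [0.5137 0.1812 0.2021] [-31.74  89.93  58.1 ] [ 0.13 -0.01 -0.58] 0.0622
[[ 0.001 -1.     0.003]
 [ 0.001  0.003  1.   ]
 [-1.    -0.001  0.001]]
red 296 [0.537  0.2367 0.0416] [0.5283 0.228  0.0368] [0.5475 0.2471 0.0441] ((537.8521728515625, 237.4349365234375), (19.053564071655273, 19.124916076660156), 3.412745952606201)
blue 173 [0.5158 0.201  0.0634] [0.4778 0.1456 0.0451] [0.5336 0.2607 0.3032] ((505.1878356933594, 203.00408935546875), (114.9970474243164, 55.780540466308594), 89.51033782958984)
tops 345 [0.5173 0.1669 0.0636] [0.5071 0.1602 0.0594] [0.529  0.2056 0.0664] ((518.3468017578125, 182.9348602294922), (45.315895080566406, 21.91518783569336), 89.15216064453125)
deck ((492.5406494140625, 183.23324584960938), (150.23614501953125, 130.1497344970703), 89.23262023925781) 0.03620411194457912
```

View pics/w1.png

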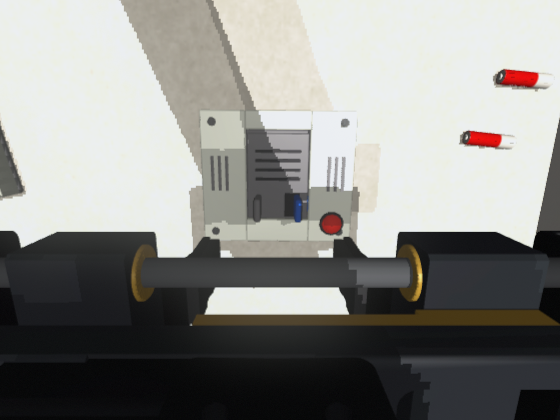

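The wrist view shows the bead (332,223), blue tab (298,208) and grey grip (257,208). Bead and plate tops agree on a grip point of (0.518, 0.183), yaw about -0.8°.

Emit:
{"api": "step_arm", "payload": {
  "deltas": [
    [0.42, 0.02, -0.0045, -0.002, 0.8],
    [0.42, 0.06, -0.0045, -0.002, 0.8],
    [0.42, 0.1, -0.0045, -0.002, 0.8],
    [0.42, 0.125, -0.0045, -0.002, 0.8],
    [0.42, 0.142, -0.0045, -0.002, 0.8],
    [0.42, 0.142, -0.0045, -0.002, 0.8],
    [0.42, 0.142, -0.0045, -0.002, 0.8]
  ]
}}

```text
time_s: 2.8
tool_pos: [0.5195, 0.178, 0.0608]
tool_rot: [-64.1, 89.9, 24.8]
force: [-0.4, 0.2, 0.0]
grip_width: 0.0619
```

Run:
```python
from h import *
im,d=read_camera('scene'); a=im[130:240,150:290]
im2,d2=read_camera('side'); b=im2[130:240,180:320]
cv2.imwrite('pics/c1.png',cv2.resize(np.vstack([a,b]),None,fx=2.6,fy=2.6,interpolation=cv2.INTER_CUBIC)[...,::-1])
```

```text
(no output)
```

View pics/c1.png

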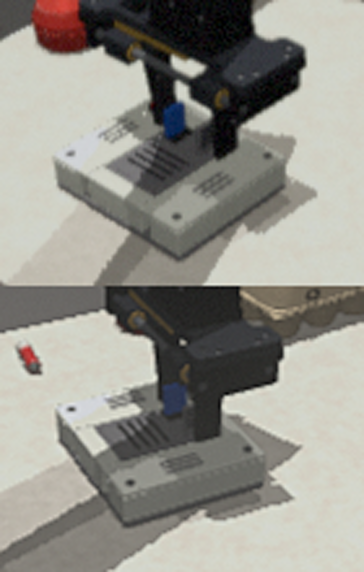

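The fingers straddle the tab and the grey grip, both inside the jaws (tab about (175,120) in the upper crop). Closing.

Emit:
{"api": "step_arm", "payload": {
  "deltas": [
    [0.1, 0, 0, 0.001, 0],
    [-0.05, 0, 0, 0.001, 0],
    [-0.3, 0, 0, 0.001, 0],
    [-0.3, 0, 0, 0.001, 0],
    [-0.3, 0, 0, 0.001, 0],
    [-0.3, 0, 0, 0.001, 0]
  ],
  "newtons": 20
}}

```text
time_s: 3.65
tool_pos: [0.519, 0.1785, 0.06]
tool_rot: [-69.8, 89.9, 19.1]
force: [-0.1, -0.1, 4.9]
grip_width: 0.0361
```

Emit:
{"api": "step_arm", "payload": {
  "deltas": [
    [-0.3, -0.006, 0.0025, 0.001, 0],
    [-0.3, -0.012, 0.0056, 0.001, 0],
    [-0.3, -0.0175, 0.009, 0.001, 0],
    [-0.3, -0.023, 0.0132, 0.001, 0],
    [-0.3, -0.028, 0.0177, 0.001, 0],
    [-0.3, -0.0323, 0.0226, 0.001, 0],
    [-0.3, -0.0323, 0.0226, 0.001, 0]
  ]
}}

```text
time_s: 4.53
tool_pos: [0.4978, 0.1788, 0.0932]
tool_rot: [-94.4, 89.8, -5.6]
force: [4.2, -1.9, 3.7]
grip_width: 0.0369
```

Emit:
{"api": "step_arm", "payload": {
  "deltas": [
    [-0.3, -0.004, 0.0053, -0.001, 0],
    [-0.3, -0.0076, 0.0108, -0.001, 0],
    [-0.3, -0.0106, 0.0168, -0.001, 0],
    [-0.3, -0.0132, 0.0229, -0.001, 0],
    [-0.3, -0.0151, 0.0292, -0.001, 0],
    [-0.3, -0.0166, 0.0357, -0.001, 0],
    [-0.3, -0.0174, 0.0423, -0.001, 0],
    [-0.3, -0.0178, 0.0489, -0.001, 0],
    [-0.3, -0.0174, 0.0555, -0.001, 0],
    [-0.3, -0.0166, 0.0621, -0.001, 0],
    [-0.3, -0.0166, 0.0621, -0.001, 0]
  ]
}}

```text
time_s: 5.9
tool_pos: [0.4346, 0.1795, 0.1102]
tool_rot: [-91.3, 89.9, -2.5]
force: [0.0, -2.2, 10.4]
grip_width: 0.0362
```

Run:
```python
from h import *
im,d=read_camera('scene'); a=im[130:240,150:290]
im2,d2=read_camera('side'); b=im2[130:240,180:320]
cv2.imwrite('pics/c2.png',cv2.resize(np.vstack([a,b]),None,fx=2.6,fy=2.6,interpolation=cv2.INTER_CUBIC)[...,::-1])
```

```text
(no output)
```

View pics/c2.png

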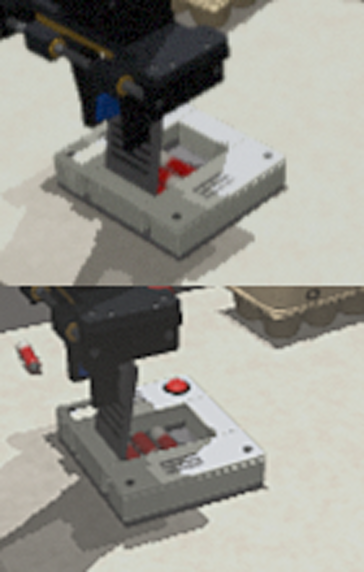

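The cover stands nearly upright with the bay exposed. Release and retreat straight up.

Emit:
{"api": "step_arm", "payload": {
  "deltas": [
    [0.0, 0, 0, 0, 0],
    [0.2, 0, 0, 0.003, 0],
    [0.45, 0, 0, 0.003, 0],
    [0.45, 0, 0, 0.003, 0],
    [0.45, 0, 0, 0.003, 0],
    [0.45, -0.02, 0, 0.003, 0],
    [0.45, -0.05, 0, 0.003, 0],
    [0.45, -0.1, 0, 0.003, 0],
    [0.45, -0.15, 0, 0.003, 0],
    [0.45, -0.15, 0, 0.003, 0],
    [0.45, -0.15, 0, 0.003, 0]
  ]
}}

```text
time_s: 7.38
tool_pos: [0.4337, 0.1828, 0.2579]
tool_rot: [117.7, 90.0, -153.4]
force: [0.1, -0.0, -0.4]
grip_width: 0.0633
```

Run:
```python
from h import *
print(np.round(monitor.get_obs()['force'],2))
out=[]
for c,(x,y) in (('scene',(150,130)),('side',(180,130))):
    m=camera_model(c); im,d=read_camera(c); out.append(im[y-20:y+110,x:x+140])
    v,u=np.nonzero(d>0); w=world(m,d,u,v); H,S,V=cv2.cvtColor(im,cv2.COLOR_RGB2HSV)[v,u].astype(int).T
    q=w[(abs(w[:,0]-.45)<.07)&(abs(w[:,1]-.183)<.034)&(w[:,2]>.045)&(w[:,2]<.13)]
    for z in np.arange(.045,.13,.012):
        s=q[abs(q[:,2]-z)<.006]
        if len(s): print(c,round(z,3),len(s),np.round(np.percentile(s[:,0],[10,50,90]),3))
    b=w[(abs(w[:,0]-.45)<.07)&(abs(w[:,1]-.19)<.04)&(w[:,2]>.05)&(w[:,2]<.13)&(H>95)&(H<125)&(S>110)]
    if len(b): print('blue',len(b),np.round(b.min(0),3),np.round(b.max(0),3))
cv2.imwrite('pics/c3.png',cv2.resize(np.hstack(out),None,fx=2.6,fy=2.6,interpolation=cv2.INTER_CUBIC)[...,::-1])
```

```text
[ 0.12 -0.01 -0.37]
scene 0.045 49 [0.446 0.448 0.45 ]
scene 0.057 105 [0.447 0.449 0.451]
scene 0.069 115 [0.45  0.452 0.454]
scene 0.081 79 [0.453 0.454 0.456]
scene 0.093 54 [0.451 0.456 0.458]
scene 0.105 168 [0.432 0.449 0.46 ]
scene 0.117 183 [0.435 0.457 0.462]
blue 96 [0.428 0.196 0.093] [0.459 0.204 0.12 ]
side 0.045 34 [0.445 0.446 0.447]
side 0.057 68 [0.446 0.448 0.449]
side 0.069 69 [0.449 0.45  0.451]
side 0.081 49 [0.451 0.452 0.454]
side 0.093 31 [0.444 0.454 0.456]
side 0.105 158 [0.431 0.445 0.457]
side 0.117 177 [0.432 0.449 0.46 ]
blue 25 [0.43  0.196 0.101] [0.457 0.203 0.119]
```

View pics/c3.png

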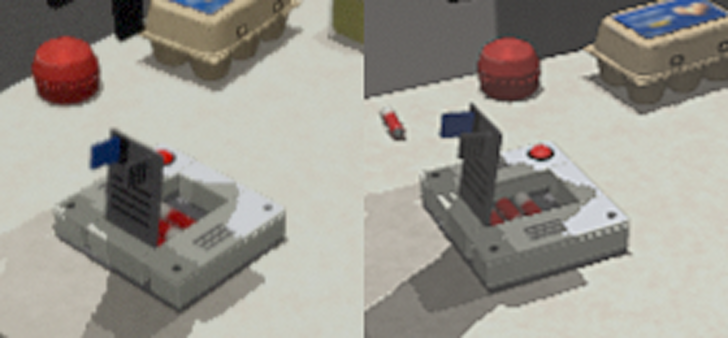

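Both views show the cover standing open at about 80° and the gripper clear. The tab is at y 0.196–0.204, the same as before pressing, so it has sprung out.

```bash
python3 -c "
from cell import env; print(env.sign_off())"
```

```text
the job is handed in; nothing more can be done
None
```

I opened the battery cover of the red-bead light and left it standing at about 80°, then handed the job in after about 7.5 s of robot time. The sign-off gives no verdict.

- **What I did:** I pinched the blue tab against the grey grip with the gripper pointing down. I swung the cover up along its hinge arc, let go, and lifted straight up about 150 mm.
- **Tab pressed:** The jaws closed to 36 mm while the cover was still shut. That matches the 37 mm expected with the tab fully in.
- **Cover angle:** Both cameras' depth readings put the cover at about 80°, above the 57° required.
- **Tab released:** The tab sits at y 0.196–0.204 m, back where it was before pressing (about 0.195–0.202 m).
- **Forces:** The highest I read at the end of a move was about 10 N. After retreating it was about 0.4 N, so the gripper was touching nothing.
- **Green-bead light:** The arm never went near it. I did not measure its cover again at the end.

None of these checks failed or disagreed.

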